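Make up the seasoning trays for two dishes

TASK

Make up the trays for tonight's two dishes: the blue tray gets the yellow-lidded jar, the red-lidded jar and the pepper mill; the wooden tray gets the green-lidded jar and the kitchen timer. Stand each thing upright and flat on the floor of a compartment of its own, whichever you like. Leave the white-lidded jar, the blue-lidded jar and the small bowl where they are, and knock nothing over.

Things in the scene. Friction and masses are not known exactly. Their poses are not given: they have to be found in the camera images.
- tray_blue: the blue-painted kit tray, fixed: a low open rectangle 248 mm long (its x axis) by 86 mm wide (y), 22 mm tall. Walls, floor and dividers 5 mm thick. Two dividers, as tall as the rim, make three compartments in a row, each about 76 mm square inside, centres at x = -81, 0, +81 mm, y = 0. Origin: centre of its underside; compartment floor 5 mm above it. z up.
- tray_wood: the pale wooden kit tray, fixed: a low open rectangle 248 mm long (its x axis) by 86 mm wide (y), 22 mm tall. Walls, floor and dividers 5 mm thick. Two dividers, as tall as the rim, make three compartments in a row, each about 76 mm square inside, centres at x = -81, 0, +81 mm, y = 0. Origin: centre of its underside; compartment floor 5 mm above it. z up.
- jar_yellow: a round spice jar of amber glass, paper band, yellow lid; upright, loose, 46 mm in diameter (lid 44 mm), 92 mm tall, of which the lid is the top 21 mm; straight sides up to 68 mm, best gripped about 55 mm up; about 0.18 kg. Origin: centre of its underside; z up along the jar.
- jar_red: a round spice jar of amber glass, paper band, red lid; upright, loose, 46 mm in diameter (lid 44 mm), 92 mm tall, of which the lid is the top 21 mm; straight sides up to 68 mm, best gripped about 55 mm up; about 0.18 kg. Origin: centre of its underside; z up along the jar.
- jar_green: a round spice jar of amber glass, paper band, green lid; upright, loose, 46 mm in diameter (lid 44 mm), 92 mm tall, of which the lid is the top 21 mm; straight sides up to 68 mm, best gripped about 55 mm up; about 0.18 kg. Origin: centre of its underside; z up along the jar.
- mill: a small turned pepper mill of brown wood, upright, loose: foot 48 mm in diameter, waist 32 mm at 62 to 74 mm up, straight round head 42 mm in diameter from 82 to 106 mm up (grip it there), small steel nut on top, 121 mm tall in all; about 0.16 kg. Origin: centre of its underside; z up along the mill.
- timer: a round kitchen timer: a low steel drum 56 mm in diameter and 48 mm tall with a black dial (44 mm in diameter, 8 mm high) and a white pointer bar on top, 59 mm tall in all; loose, straight sides from 3 to 45 mm up, good to grip across about 32 mm up; about 0.17 kg. Origin: centre of its underside; z up.
- jar_white: a round spice jar of amber glass, paper band, white lid; upright, loose, 46 mm in diameter (lid 44 mm), 92 mm tall, of which the lid is the top 21 mm; straight sides up to 68 mm, best gripped about 55 mm up; about 0.18 kg. Origin: centre of its underside; z up along the jar. Stays in the stock: not for any kit.
- jar_blue: a round spice jar of amber glass, paper band, blue lid; upright, loose, 46 mm in diameter (lid 44 mm), 92 mm tall, of which the lid is the top 21 mm; straight sides up to 68 mm, best gripped about 55 mm up; about 0.18 kg. Origin: centre of its underside; z up along the jar. Stays in the stock: not for any kit.
- pinch_bowl: a small empty white ceramic bowl, rim 66 mm in diameter, 34 mm tall, loose. Stays in the stock: not for any kit. Origin: centre of its underside. The eight loose things stand in a group, centres at least 88 mm apart; other kitchen goods, up to 0.26 m tall, stand only beyond x = 0.8 m or |y| = 0.5 m.
Things that resemble listed ones, but are neither listed nor needed, are in the scene too. Leave any purple look-alike of the jar_yellow alone. What is shaped like the jar_green but purple is not meant.

How it is judged (in metres and radians):
At the end, for the whole second after the job is handed in: Yellow jar, red jar and mill in the blue tray, green jar and timer in the wooden one, each at rest, upright (0.1 rad), its underside within 4 mm of the compartment floor (not on a divider). White jar, blue jar and bowl upright, at rest, within 20 mm of their starts (x of jar_yellow in the frame of tray_blue between -0.107 and 0.107 m and y of jar_yellow in the frame of tray_blue between -0.025 and 0.025 m and z of jar_yellow in the frame of tray_blue between 0.001 and 0.009 m and angle between each of jar_yellow, jar_red, mill, jar_green, timer, jar_white, jar_blue, pinch_bowl's own z axis and vertical below 0.1 rad and linear speed of each of jar_yellow, jar_red, mill, jar_green, timer, jar_white, jar_blue, pinch_bowl below 0.02 m/s and x of jar_red in the frame of tray_blue between -0.107 and 0.107 m and y of jar_red in the frame of tray_blue between -0.025 and 0.025 m and z of jar_red in the frame of tray_blue between 0.001 and 0.009 m and x of mill in the frame of tray_blue between -0.107 and 0.107 m and y of mill in the frame of tray_blue between -0.025 and 0.025 m and z of mill in the frame of tray_blue between 0.001 and 0.009 m and x of jar_green in the frame of tray_wood between -0.107 and 0.107 m and y of jar_green in the frame of tray_wood between -0.025 and 0.025 m and z of jar_green in the frame of tray_wood between 0.001 and 0.009 m and x of timer in the frame of tray_wood between -0.107 and 0.107 m and y of timer in the frame of tray_wood between -0.025 and 0.025 m and z of timer in the frame of tray_wood between 0.001 and 0.009 m and distance of each of jar_white, jar_blue, pinch_bowl from where it was at the start of the episode below 0.02 m); the robot touches nothing.
It fails at once if one of the loose things is knocked over or tipped by more than about 40 degrees (angle between any of jar_yellow, jar_red, jar_green, jar_white, jar_blue, mill, timer, pinch_bowl's own z axis and vertical above 0.7 rad).
It fails at once if the white-lidded jar, the blue-lidded jar or the small bowl is shifted by more than 20 mm (distance of any of jar_white, jar_blue, pinch_bowl from where it was at the start of the episode above 0.02 m).
It also fails if it takes over 112 s, if anything falls off the work surface, if the arm or the gripper's body presses on something with over 40 N, if the wrist force passes 120 N, or if a joint passes its speed limit or range.

ROBOT

A 7-joint arm with a two-finger parallel gripper is mounted at the origin on the work surface. World frame = base frame: x ahead of the robot, y to its left, z up, the work surface at z = 0. Lengths are in mm, angles in rad, forces in N, time in s.
With the tool pointing down it reaches from about 425 to 1025 mm from the base axis. Payload 9.4 kg.
Tool frame: the origin (TCP) lies on the centre line of the jaws, within the pads' length; the fingertips stand 17 mm ahead of it and the grasp point (between the pads) lies 2 mm behind it; z points along the fingers, y is the line along which they close (so a half turn about z gives the same grasp; the last joint's range is limited). The gripper opens to 85 mm and grips with 20 to 120 N. Pads are 22 mm wide; open, the fingers measure 114 mm over their backs; the gripper's body (76 mm by 85 mm) begins 54 mm behind the grasp point. The pads swing forward as they close: fully open they stand 13 mm farther back than shut.
Start: joints at [1.059, 0.599, -0.003, 1.599, 0.002, 0.943, -0.08], TCP at [305.383, -657.545, 248.275] pointing down, gripper open.
Joint ranges: [-2.57, 2.57], [-0.35, 1.97], [-1.29, 1.29], [0.11, 2.56], [-1.05, 4.19], [0.11, 1.86], [-2.63, 2.63]. Speed limits (rad/s): [2.22, 2.22, 3.01, 3.01, 3.14, 3.14, 3.14].

INTERFACE

Orientations are given as a rotation vector (axis times angle).
In Python, from bench import ctrl gives the robot as it stands.
- The arm moves only by the tool servo_tool, never from a script. Its argument "steps" is a list of rows, each a list of 5 numbers: the opening in per cent of the stroke, from 0 (shut) to 100 (fully open), then the shift along the tool's x, y, z in mm, then the turn about the tool's z in degrees. A call has 1 to 12 rows; each row shifts and turns the commanded pose from where the row before left it, along the tool's axes as they then stand; what a row does not reach is not made up. A row lasts 1/12 s, in which the tool goes at most 41.7 mm and 7.16 degrees, less where a joint would pass 70% of its speed; a pose out of reach is approached as far as the arm can. A call with a gripper value outside its range is refused whole. The fingers move at their own pace and stop on an object; "squeeze" is the grip in N (left out, the last holds). Time passes only in rows, so rows that do not move let the fingers close. It gives the time, the measured TCP pose, the force, the opening and the grip force at its end, in the units of the state.
- ctrl.observe(): the state, without advancing time (a new reading comes with each control period).
- ctrl.camera(name): name is "scene" or "top" or "wrist"; returns a dict with "color" (480x640x3 uint8, red, green, blue), "vertical_fov" (degrees; the focal length in pixels is half the picture's height over the tangent of half this angle, whatever the lens; pixels are square), "cx", "cy" (the principal point, pixels), "R" (3x3) and "t" (3): a world point X has camera coordinates R X + t. Camera axes: x right, y down, z forward; pixel columns grow to the right and rows downward; lengths in mm; the calibration is good to about 2 mm. A picture is of the moment at which its call begins. There is no depth.
- ctrl.hand_in(): hands the job in; it is judged then, once.
The state is a dict: "time_s": time; "joint_pos": joint angles; "qvel": joint speeds; "effort": joint torques, N m; "position": TCP position; "eef_rot": TCP orientation; "ft_force": force on the tool from outside, world axes, zero at the start; "moment": the same for the moment, N m; "opening": finger opening in mm; "grip_force": force on a finger pad.
Only numpy, scipy, OpenCV 4.12 (cv2) and the standard library are available. Lean on these libraries where they do the work, as an engineer would, in place of code of your own. Each camera call takes 0.05 s, during which the arm holds its last target. There are 200 camera calls.

## Working session

There is one attempt and no reset: what is moved stays moved. The work goes in short steps, Python scripts to look and compute and a tool call to move; the robot and the scene stay as the last step left them, time stands still between calls to the robot, and variables do not carry over. Pictures are saved under pics/ and viewed, at most 14 in all, crops included, and the job is handed in when it is done.

Besides the shell and the picture viewer there is one more tool, called after "Call:" in YAML: its name, and indented under it one key for each argument. servo_tool: Moves the arm, as the interface text tells. Its arguments: {"type":"object","properties":{"steps":{"type":"array","items":{"type":"array","items":{"type":"number"}}},"squeeze":{"type":"number"}},"required":["steps"]}

```bash
mkdir -p pics
python3 - <<'E'
from bench import ctrl
import cv2
s=ctrl.observe()
print(s["time_s"],s["position"],s["eef_rot"],s["opening"])
for n in ["scene","top"]:
    c=ctrl.camera(n); cv2.imwrite(f"pics/{n}0.png",c["color"][:,:,::-1])
    print(n,c["vertical_fov"],c["cx"],c["cy"],c["R"],c["t"])
E
```

```text
0.0 [ 305.18111769 -657.1415498   247.41454009] [-3.06617763e+00 -6.77345625e-01  7.40800586e-04] 85.6375001403437
scene 51.79766926172874 323.28058306545125 247.5475229467207 [[-0.53630811  0.84400773 -0.00495694]
 [ 0.67488762  0.42530242 -0.60302948]
 [-0.50685334 -0.32675497 -0.7977035 ]] [ 287.21457834 -325.88511797 1318.80348399]
top 45.35942729406564 321.66053798140933 240.1834191884173 [[-0.02147645 -0.99974404  0.00711502]
 [-0.98725143  0.02008436 -0.15789626]
 [ 0.15771295 -0.01041536 -0.98743007]] [  2.32433694 507.85913001 980.0732303 ]
```

View pics/scene0.png

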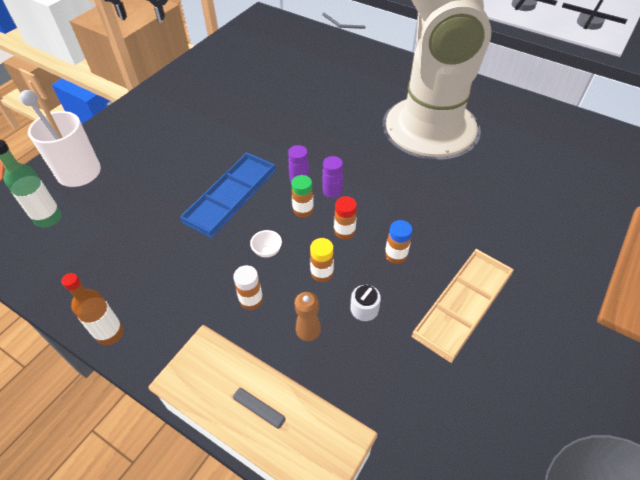

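View pics/top0.png

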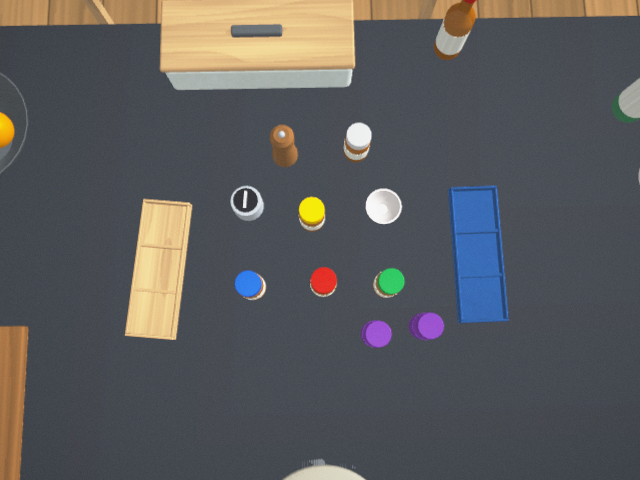

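Candidates: the yellow lid is at top (312,210) / scene (321,250). Its look-alikes are the purple lids at top (377,334) and (429,326), and the red-capped bottle at top (455,30) is not the red jar. The other lids are red (323,281), green (391,281), blue (248,284) and white (358,135). The timer is at (247,203), the mill at (283,140) and the bowl at (383,206). I'm choosing by lid colour.

```bash
cat > h.py <<'E'
import numpy as np, cv2, math
from bench import ctrl
def ray(c,u,v,z):
    f=240/math.tan(math.radians(c["vertical_fov"]/2)); R=np.array(c["R"]);t=np.array(c["t"])
    d=R.T@np.array([(u-c["cx"])/f,(v-c["cy"])/f,1]); o=-R.T@t
    return o+d*(z-o[2])/d[2]
def blob(img,lo,hi,box=None,n=1):
    m=cv2.inRange(cv2.cvtColor(img,cv2.COLOR_RGB2HSV),lo,hi)
    if box: 
        k=np.zeros_like(m); k[box[1]:box[3],box[0]:box[2]]=255; m&=k
    cs,_=cv2.findContours(m,cv2.RETR_EXTERNAL,cv2.CHAIN_APPROX_NONE)
    return sorted(cs,key=cv2.contourArea)[::-1][:n]
def ang():
    r=ctrl.observe()["eef_rot"]; R=cv2.Rodrigues(np.array(r,float))[0]
    return math.degrees(math.atan2(R[1,0],R[0,0]))
def tool(dx,dy):   # world shift -> tool x,y (after current angle)
    a=math.radians(ang()); return dx*math.cos(a)+dy*math.sin(a), dx*math.sin(a)-dy*math.cos(a)
HS={"yellow":((22,120,120),(35,255,255)),"red":((0,180,120),(6,255,255)),"green":((50,120,80),(75,255,255)),"blue":((105,150,120),(118,255,255))}
E
python3 - <<'E'
from h import *
c=ctrl.camera("top"); im=c["color"]; s=ctrl.camera("scene"); si=s["color"]
box={"yellow":(290,190,335,235),"red":(300,260,345,300),"green":(370,260,410,300),"blue":(230,265,270,300)}
sb={"yellow":(305,235,340,265),"red":(330,195,360,220),"green":(288,172,316,195),"blue":(386,218,414,242)}
for n in box:
    for cam,i,b in((c,im,box),(s,si,sb)):
        k=blob(i,*HS[n],b[n])[0]; (u,v),e,a=cv2.fitEllipse(k); 
        print(n,np.round((u,v),1),np.round(e,1),ray(cam,u,v,92 if cam is c else 84).round(1))
print("white",ray(c,358,131,92).round(),"bowl",ray(c,383,204,34).round(),"mill nut",ray(c,281,133,121).round(),ray(s,307,298,121).round(),"timer dial",ray(c,245,199,57).round(),ray(s,366,294,57).round())
for nm,lo,hi,bx in(("B",(105,150,40),(118,255,255),(440,170,520,335)),("W",(10,40,120),(25,255,255),(115,190,200,350))):
    k=blob(im,lo,hi,bx)[0]; r=cv2.minAreaRect(k)
    p=np.array([ray(c,*q,22) for q in cv2.boxPoints(r)]); L=[np.linalg.norm(p[j]-p[j-1]) for j in range(4)]
    j=int(np.argmax(L)); d=p[j]-p[j-1]
    print(nm,r,p.mean(0).round(1),np.round(L,1),math.degrees(math.atan2(d[1],d[0])))
x0,y0,x1,y1=220,110,410,310
cv2.imwrite("pics/crop0.png",cv2.resize(im[y0:y1,x0:x1,::-1],None,fx=3,fy=3))
print(ang())
E
```

```text
yellow [311.3 209.8] [25.3 26.7] [552.3   8.7  92. ]
yellow [321.3 249.2] [22.4 23. ] [556.7   9.3  84. ]
red [323.1 280.2] [24.6 25.1] [431.9  -8.8  92. ]
red [345.4 206.9] [20.3 20.8] [436.8  -7.5  84. ]
green [390.7 280.8] [25.2 26.2] [ 428.6 -121.5   92. ]
green [301.6 184.7] [19.4 19.9] [ 432. -121.   84.]
blue [247.4 283.2] [25.2 25.8] [429.6 117.3  92. ]
blue [400.3 230.5] [21.5 22.2] [432.4 118.4  84. ]
white [691. -75.  92.] bowl [ 573. -121.   34.] mill nut [679.  57. 121.] [682.  61. 121.] timer dial [582. 126.  57.] [584. 127.  57.]
B ((477.5993957519531, 253.841796875), (136.47247314453125, 49.92729568481445), 85.55876159667969) [ 482.4 -289.5   22. ] [247.8  92.4 248.4  89. ] -179.66727444401567
W ((158.3358612060547, 268.8458251953125), (51.85969543457031, 140.1809844970703), 6.952957630157471) [467.1 284.9  22. ] [ 91.4 251.5  95.  251. ] -5.18526865462625
24.91592571616433
```

View pics/crop0.png

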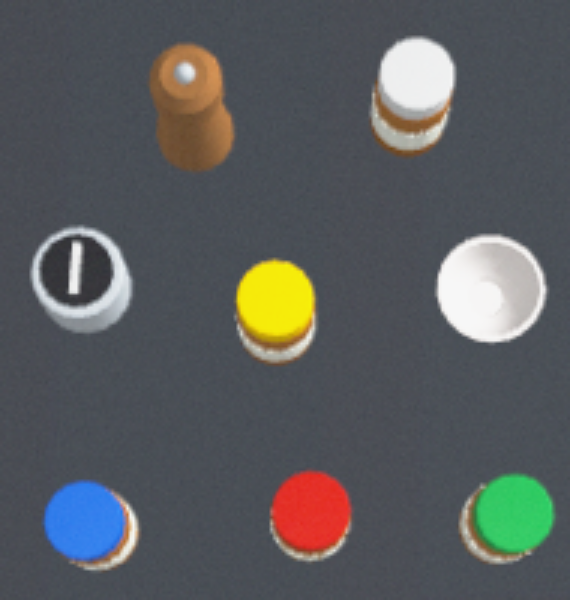

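The crop confirms the colours: yellow lid (275,300), red (310,510), green (513,513), blue (85,520), white (415,75), mill nut (185,72), timer (73,270). Measured sizes and heights agree. With the tool at yaw 0 (closing along y), no neighbour is in the way, so I'll go above the yellow jar first.

Call:
servo_tool:
  steps:
    - [100,0,0,0,6.23]
    - [100,0,0,0,6.23]
    - [100,0,0,0,6.23]
    - [100,0,0,0,6.23]
    - [100,12,-33,0,0]
    - [100,12,-33,0,0]
    - [100,12,-33,0,0]
    - [100,12,-33,0,0]
    - [100,12,-33,0,0]
    - [100,12,-33,0,0]
    - [100,12,-33,0,0]
    - [100,12,-33,0,0]
  squeeze: 45

```text
time_s: 1.2
position: [401.7, -391.9, 248.3]
eef_rot: [-3.142, 0.0, -0.0]
ft_force: [0.5, 0.6, -0.0]
opening: 85.3
grip_force: 0.0
```

Call:
servo_tool:
  steps:
    - [100,12,-33,0,0]
    - [100,12,-33,0,0]
    - [100,12,-33,0,0]
    - [100,12,-33,0,0]
    - [100,12,-33,0,0]
    - [100,12,-33,0,0]
    - [100,12,-33,0,0]
    - [100,12,-33,0,0]
    - [100,12,-33,10,0]
    - [100,12,-33,10,0]
    - [100,0,0,10,0]
    - [100,0,0,0,0]

```text
time_s: 2.2
position: [521.2, -61.2, 216.6]
eef_rot: [-3.141, -0.007, 0.004]
ft_force: [-1.2, -1.3, -0.5]
opening: 85.2
grip_force: 0.0
```

Run:
```python
from h import *
c=ctrl.camera("wrist"); im=c["color"]; cv2.imwrite("pics/w1.png",im[:,:,::-1])
s=ctrl.observe(); print(s["time_s"],s["position"].round(1),ang(),s["joint_pos"])
k=blob(im,*HS["yellow"])[0]; (u,v),e,a=cv2.fitEllipse(k); print(u,v,e,ray(c,u,v,92))
c=ctrl.camera("top"); im=c["color"]
for nm,lo,hi,bx in(("B",(105,150,40),(118,255,255),(440,170,520,335)),("W",(10,40,120),(25,255,255),(115,190,200,350))):
    k=blob(im,lo,hi,bx)[0][:,0].astype(float); 
    q=[k[np.argmax(k@np.array(d))] for d in((-1,-1),(1,-1),(1,1),(-1,1))]
    p=np.array([ray(c,*a,22) for a in q]); print(nm,p.round(0)[:,:2].tolist(),p.mean(0).round(1),[math.degrees(math.atan2(d[1],d[0])) for d in(p[0]-p[3],p[1]-p[2])])
```

```text
2.25 [520.9 -63.1 217.4] 0.09250811012585815 [-0.03081266  0.40368127  0.05861875  2.08880279 -0.0374997   0.65242267
 -1.51622076]
206.5619354248047 174.7946319580078 (74.49043273925781, 78.24430084228516) [555.98347605   8.20399242  92.        ]
B [[605.0, -269.0], [603.0, -331.0], [466.0, -333.0], [468.0, -331.0]] [ 535.5 -316.    22. ] [24.52414250129056, 0.5459364720824512]
W [[593.0, 316.0], [582.0, 228.0], [340.0, 253.0], [349.0, 341.0]] [466.3 284.6  22. ] [-5.797917193155354, -5.792522258355325]
```

View pics/w1.png

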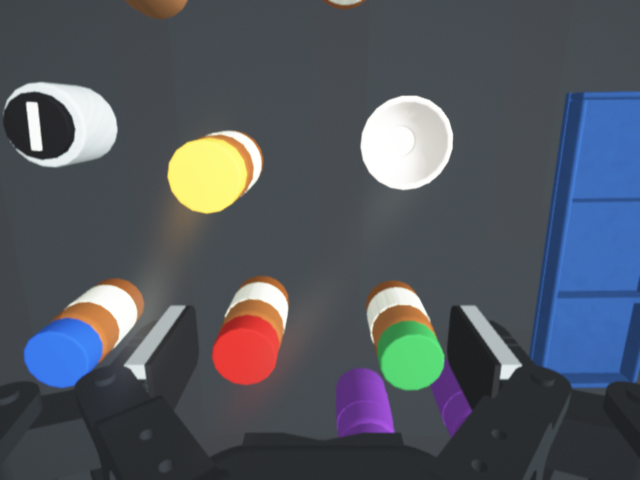

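The wrist view shows the yellow lid at (207,175), which puts it at (556,8) and agrees with the top view. The bowl, red and green jars are well clear. Grasp it.

Call:
servo_tool:
  steps:
    - [100,18,-35,0,0]
    - [100,17,-36,0,0]
    - [100,0,0,0,0]
    - [100,0,0,30,0]
    - [100,0,0,35,0]
    - [100,0,0,35,0]
    - [100,0,0,35,0]
    - [100,0,0,20,0]
    - [100,0,0,9,0]
    - [100,0,0,0,0]
    - [0,0,0,0,0]
    - [0,0,0,0,0]

```text
time_s: 3.3
position: [557.3, 6.8, 55.8]
eef_rot: [3.142, -0.002, 0.003]
ft_force: [-0.6, 0.1, -0.2]
opening: 64.1
grip_force: 0.0
```

Call:
servo_tool:
  steps:
    - [0,0,0,0,0]
    - [0,0,0,0,0]
    - [0,0,0,0,0]
    - [0,0,0,0,0]
    - [0,0,0,0,0]
    - [0,0,0,0,0]

```text
time_s: 3.8
position: [557.5, 7.5, 56.1]
eef_rot: [-3.141, 0.0, -0.005]
ft_force: [-0.5, -0.2, 8.7]
opening: 44.7
grip_force: 44.4
```

Call:
servo_tool:
  steps:
    - [0,0,0,-15,0]
    - [0,0,0,-35,0]
    - [0,0,0,-35,0]
    - [0,0,0,-35,0]
    - [0,0,0,-20,0]
    - [0,-9,36,0,0]
    - [0,-9,36,0,0]
    - [0,-9,36,0,0]
    - [0,-9,36,0,0]
    - [0,-9,36,0,0]
    - [0,-9,36,0,0]
    - [0,0,0,0,0]

```text
time_s: 4.8
position: [499.5, -216.7, 195.4]
eef_rot: [3.137, -0.015, 0.0]
ft_force: [0.2, -0.4, -1.6]
opening: 44.9
grip_force: 46.9
```

Run:
```python
from h import *
s=ctrl.observe(); print(s["time_s"],s["position"].round(1),ang(),s["opening"],s["ft_force"])
c=ctrl.camera("wrist"); im=c["color"]; cv2.imwrite("pics/w2.png",im[:,:,::-1])
k=blob(im,(105,150,30),(120,255,255))[0][:,0].astype(float)
for d in((-1,-1),(1,-1),(1,1),(-1,1)):
    a=k[np.argmax(k@np.array(d))]; print(a,ray(c,*a,22).round(1))
```

```text
4.8 [ 499.5 -216.7  195.4] -0.5574772571119563 44.93196682829858 [ 0.18196872 -0.42738019 -1.60376984]
[364.  58.] [ 604.2 -244.8   22. ]
[495.  52.] [ 607.1 -330.4   22. ]
[470. 362.] [ 375.9 -334.4   22. ]
[384. 302.] [ 429.4 -263.4   22. ]
```

View pics/w2.png

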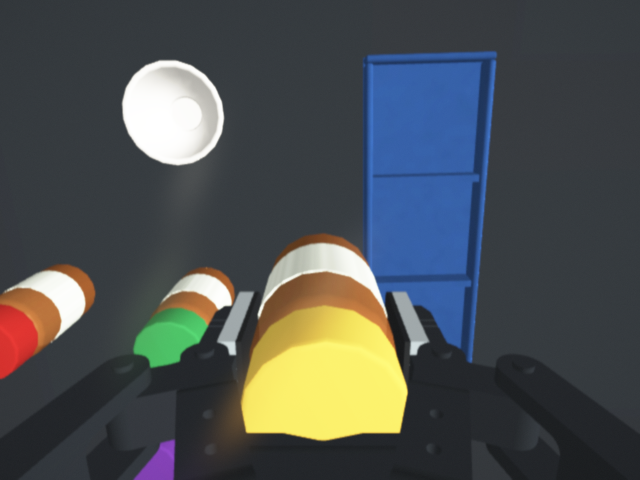

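The wrist view shows the jar gripped upright and the blue tray's far corners at (364,58) and (495,52). That puts the tray centre at about (482,-290) with ~1.5° yaw, matching the first estimate.

Call:
servo_tool:
  steps:
    - [0,-9,37,0,0]
    - [0,-9,37,0,0]
    - [0,0,0,0,0]
    - [0,0,0,0,0]

```text
time_s: 5.18
position: [483.8, -284.0, 194.8]
eef_rot: [3.141, -0.006, 0.001]
ft_force: [-0.6, 0.2, -2.3]
opening: 44.8
grip_force: 47.1
```

Call:
servo_tool:
  steps:
    - [0,-2,5,25,0]
    - [0,0,0,35,0]
    - [0,0,0,35,0]
    - [0,0,0,20,0]
    - [0,0,0,10,0]
    - [0,0,0,5,0]
    - [0,0,0,0,0]
    - [0,0,0,0,0]
    - [0,0,0,0,0]

```text
time_s: 5.93
position: [483.3, -287.7, 65.7]
eef_rot: [3.141, 0.0, 0.003]
ft_force: [0.7, 0.1, -1.4]
opening: 44.6
grip_force: 47.0
```

Call:
servo_tool:
  steps:
    - [0,0,0,2,0]
    - [0,0,0,2,0]
    - [0,0,0,0,0]
    - [0,0,0,0,0]

```text
time_s: 6.27
position: [483.0, -287.8, 61.2]
eef_rot: [3.141, -0.0, 0.003]
ft_force: [0.1, 1.2, 4.8]
opening: 44.5
grip_force: 47.6
```

Call:
servo_tool:
  steps:
    - [100,0,0,0,0]
    - [100,0,0,0,0]
    - [100,0,0,0,0]
    - [100,0,0,0,0]
    - [100,0,0,0,0]
    - [100,0,0,0,0]
    - [100,0,0,-20,0]
    - [100,0,0,-35,0]
    - [100,0,0,-35,0]
    - [100,0,0,-35,0]
    - [100,0,0,-15,0]
    - [100,0,0,0,0]

```text
time_s: 7.27
position: [483.9, -288.5, 204.2]
eef_rot: [3.139, -0.001, 0.009]
ft_force: [0.4, 0.3, -0.1]
opening: 85.2
grip_force: 0.0
```

Call:
servo_tool:
  steps:
    - [100,-6,-35,0,0]
    - [100,-6,-35,0,0]
    - [100,-6,-35,0,0]
    - [100,-6,-35,0,0]
    - [100,-6,-35,0,0]
    - [100,-6,-35,0,0]
    - [100,-6,-35,0,0]
    - [100,-6,-35,0,0]
    - [100,0,0,0,0]
    - [100,0,0,0,0]
    - [100,0,0,0,0]

```text
time_s: 8.18
position: [434.3, -7.8, 199.8]
eef_rot: [3.141, 0.001, -0.001]
ft_force: [-0.1, -1.0, 0.2]
opening: 85.0
grip_force: 0.0
```

Run:
```python
from h import *
s=ctrl.observe(); print(s["time_s"],s["position"].round(1),ang(),s["opening"],s["ft_force"])
c=ctrl.camera("wrist"); im=c["color"]; cv2.imwrite("pics/w3.png",im[:,:,::-1])
k=blob(im,*HS["red"])[0]; (u,v),e,a=cv2.fitEllipse(k); print(u,v,e,ray(c,u,v,92))
```

```text
8.1833 [434.3  -7.8 199.8] 0.03480115077318386 85.02642401837821 [-0.05582132 -1.03677945  0.2243741 ]
344.43450927734375 323.7460021972656 (123.76492309570312, 249.51837158203125) [381.02847676 -20.54133665  92.        ]
```

View pics/w3.png

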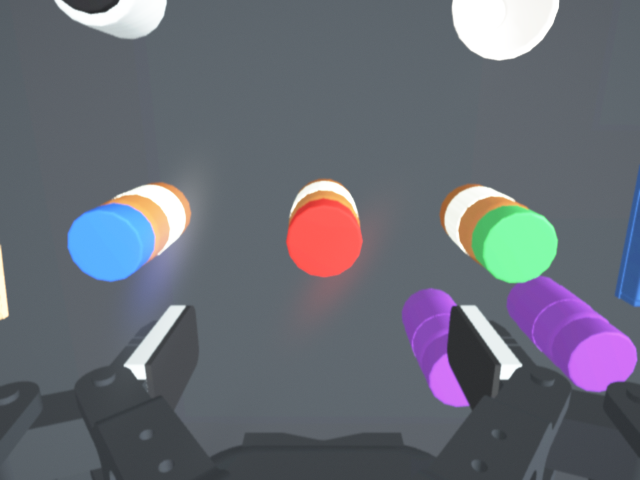

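The red lid is at (325,237), centred between the jaws (the mask had merged its glow). Purple jars are clear of the fingers. Descend and grasp.

Call:
servo_tool:
  steps:
    - [100,1,0,25,0]
    - [100,0,0,35,0]
    - [100,0,0,35,0]
    - [100,0,0,30,0]
    - [100,0,0,15,0]
    - [100,0,0,5,0]
    - [100,0,0,0,0]
    - [0,0,0,0,0]
    - [0,0,0,0,0]
    - [0,0,0,0,0]
    - [0,0,0,0,0]
    - [0,0,0,0,0]

```text
time_s: 9.23
position: [436.1, -7.8, 56.6]
eef_rot: [3.142, -0.001, 0.004]
ft_force: [-0.8, -1.2, 10.5]
opening: 45.1
grip_force: 44.2
```

Call:
servo_tool:
  steps:
    - [0,0,0,0,0]
    - [0,0,0,0,0]
    - [0,0,0,0,0]
    - [0,0,0,0,0]

```text
time_s: 9.57
position: [436.1, -7.8, 56.6]
eef_rot: [3.142, -0.001, 0.004]
ft_force: [-0.7, -1.1, 10.2]
opening: 44.8
grip_force: 44.2
```

Call:
servo_tool:
  steps:
    - [0,0,0,-15,0]
    - [0,0,0,-35,0]
    - [0,0,0,-35,0]
    - [0,0,0,-35,0]
    - [0,0,0,-20,0]
    - [0,0,0,0,0]
    - [0,0,36,0,0]
    - [0,0,36,0,0]
    - [0,0,36,0,0]
    - [0,0,36,0,0]
    - [0,0,36,0,0]
    - [0,-9,36,0,0]

```text
time_s: 10.57
position: [427.3, -225.1, 194.8]
eef_rot: [3.141, 0.002, 0.002]
ft_force: [1.2, -1.0, -2.1]
opening: 44.9
grip_force: 47.2
```

Call:
servo_tool:
  steps:
    - [0,-13,36,0,0]
    - [0,-13,32,0,0]
    - [0,0,0,0,0]
    - [0,0,0,0,0]
    - [0,0,0,0,0]

```text
time_s: 10.98
position: [400.1, -291.0, 194.7]
eef_rot: [-3.141, 0.001, 0.001]
ft_force: [1.2, 0.3, -2.4]
opening: 44.9
grip_force: 47.2
```

Call:
servo_tool:
  steps:
    - [0,0,0,25,0]
    - [0,0,0,35,0]
    - [0,0,0,35,0]
    - [0,0,0,20,0]
    - [0,0,0,10,0]
    - [0,0,0,5,0]
    - [0,0,0,2,0]
    - [0,0,0,0,0]
    - [0,0,0,0,0]

```text
time_s: 11.73
position: [401.1, -291.7, 64.3]
eef_rot: [3.141, 0.0, 0.002]
ft_force: [1.1, 0.5, -1.6]
opening: 44.5
grip_force: 47.2
```

Call:
servo_tool:
  steps:
    - [0,0,0,2,0]
    - [0,0,0,1,0]
    - [0,0,0,0,0]
    - [100,0,0,0,0]
    - [100,0,0,0,0]
    - [100,0,0,0,0]
    - [100,0,0,0,0]
    - [100,0,0,0,0]
    - [100,0,0,0,0]
    - [100,0,0,-20,0]
    - [100,0,0,-35,0]
    - [100,0,0,-35,0]

```text
time_s: 12.73
position: [399.7, -291.1, 150.4]
eef_rot: [-3.14, 0.0, 0.005]
ft_force: [0.7, -0.3, 0.1]
opening: 85.3
grip_force: 0.0
```

Call:
servo_tool:
  steps:
    - [100,0,0,-35,0]
    - [100,0,0,-25,0]
    - [100,20,-25,0,0]
    - [100,20,-25,0,0]
    - [100,20,-25,0,0]
    - [100,20,-25,0,0]
    - [100,20,-25,0,0]
    - [100,20,-25,0,0]
    - [100,20,-25,0,0]
    - [100,20,-25,0,0]
    - [100,20,-25,0,0]
    - [100,20,-25,0,0]

```text
time_s: 13.73
position: [601.0, -40.1, 210.1]
eef_rot: [3.142, -0.0, -0.001]
ft_force: [0.4, 0.3, -0.3]
opening: 85.4
grip_force: 0.0
```

Call:
servo_tool:
  steps:
    - [100,15,-25,0,0]
    - [100,0,-25,0,0]
    - [100,0,-25,0,0]
    - [100,0,-25,0,0]
    - [100,0,0,0,0]
    - [100,0,0,0,0]
    - [100,0,0,0,0]

```text
time_s: 14.32
position: [615.3, 57.8, 210.1]
eef_rot: [3.141, -0.0, -0.001]
ft_force: [-1.0, -0.5, -0.5]
opening: 85.6
grip_force: 0.0
```

Run:
```python
from h import *
s=ctrl.observe(); print(s["time_s"],s["position"].round(1),ang(),s["opening"],s["ft_force"])
c=ctrl.camera("wrist"); im=c["color"]; cv2.imwrite("pics/w4.png",im[:,:,::-1])
f=240/math.tan(math.radians(c["vertical_fov"]/2))
for P in((682,60,121),(680,57,121),(584,126,59)):
    q=np.array(c["R"])@P+c["t"]; print(P,q[:2]/q[2]*f+[c["cx"],c["cy"]])
```

```text
14.3167 [615.3  57.8 210.1] -0.01609314939419671 85.55565689508796 [-0.99475504 -0.45903703 -0.45102374]
(682, 60, 121) [319.32873488 121.28638576]
(680, 57, 121) [325.45067432 125.50688018]
(584, 126, 59) [225.18376804 265.21328666]
```

View pics/w4.png

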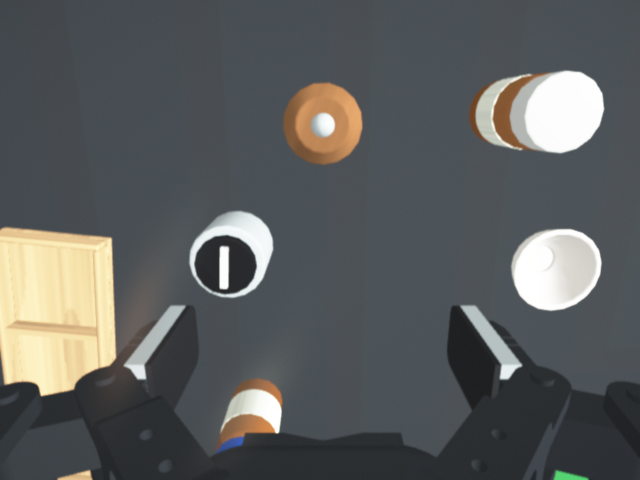

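The mill nut is at (322,125), i.e. (680.5,58.5), and the timer dial at (225,265), i.e. (584,126). Both agree with the earlier estimates. Grasp the mill by its head.

Call:
servo_tool:
  steps:
    - [100,33,0,0,0]
    - [100,32,-1,0,0]
    - [100,0,0,0,0]
    - [100,0,0,25,0]
    - [100,0,0,35,0]
    - [100,0,0,30,0]
    - [100,0,0,17,0]
    - [100,0,0,8,0]
    - [100,0,0,0,0]
    - [100,0,0,0,0]

```text
time_s: 15.2
position: [680.8, 58.4, 95.7]
eef_rot: [3.141, -0.002, 0.0]
ft_force: [0.2, 0.5, -0.3]
opening: 85.6
grip_force: 0.0
```

Call:
servo_tool:
  steps:
    - [0,0,0,0,0]
    - [0,0,0,0,0]
    - [0,0,0,0,0]
    - [0,0,0,0,0]
    - [0,0,0,0,0]
    - [0,0,0,0,0]
    - [0,0,0,0,0]
    - [0,0,0,0,0]

```text
time_s: 15.87
position: [681.2, 59.3, 96.5]
eef_rot: [-3.142, 0.0, -0.003]
ft_force: [-0.6, -1.2, 6.9]
opening: 40.6
grip_force: 45.2
```

Call:
servo_tool:
  steps:
    - [0,0,0,-15,0]
    - [0,0,0,-35,0]
    - [0,0,0,-35,0]
    - [0,0,0,-35,0]
    - [0,0,0,-15,0]
    - [0,0,0,0,0]
    - [0,-12,35,0,0]
    - [0,-12,35,0,0]
    - [0,-12,35,0,0]
    - [0,-12,35,0,0]
    - [0,-12,35,0,0]
    - [0,-12,35,0,0]

```text
time_s: 16.87
position: [607.0, -151.8, 229.2]
eef_rot: [-3.141, -0.0, 0.003]
ft_force: [0.8, -0.4, -0.7]
opening: 40.7
grip_force: 46.1
```

Call:
servo_tool:
  steps:
    - [0,-12,35,0,0]
    - [0,-12,35,0,0]
    - [0,-12,35,0,0]
    - [0,-10,32,0,0]
    - [0,0,0,0,0]
    - [0,0,0,0,0]
    - [0,0,0,0,0]

```text
time_s: 17.45
position: [562.1, -286.9, 229.4]
eef_rot: [-3.14, 0.0, 0.002]
ft_force: [0.3, 0.2, -1.6]
opening: 40.5
grip_force: 46.3
```

Target z is 101.5, so go down about 128.

Call:
servo_tool:
  steps:
    - [0,0,0,25,0]
    - [0,0,0,35,0]
    - [0,0,0,35,0]
    - [0,0,0,18,0]
    - [0,0,0,8,0]
    - [0,0,0,5,0]
    - [0,0,0,0,0]
    - [0,0,0,0,0]
    - [0,0,0,0,0]

```text
time_s: 18.2
position: [563.3, -287.7, 105.7]
eef_rot: [3.141, 0.0, 0.003]
ft_force: [0.2, 0.7, -2.4]
opening: 40.6
grip_force: 46.2
```

Call:
servo_tool:
  steps:
    - [0,0,0,2,0]
    - [0,0,0,2,0]
    - [0,0,0,0,0]
    - [0,0,0,0,0]

```text
time_s: 18.53
position: [563.2, -287.9, 101.5]
eef_rot: [3.141, -0.001, 0.003]
ft_force: [-0.9, 0.7, 5.8]
opening: 40.8
grip_force: 47.0
```

Call:
servo_tool:
  steps:
    - [100,0,0,0,0]
    - [100,0,0,0,0]
    - [100,0,0,0,0]
    - [100,0,0,0,0]
    - [100,0,0,0,0]
    - [100,0,0,0,0]
    - [100,0,0,-20,0]
    - [100,0,0,-35,0]
    - [100,0,0,-35,0]
    - [100,0,0,-15,0]
    - [100,0,0,0,0]
    - [100,0,0,0,0]

```text
time_s: 19.53
position: [562.7, -287.7, 206.1]
eef_rot: [3.141, -0.0, 0.003]
ft_force: [-0.7, 0.5, -0.1]
opening: 85.1
grip_force: 0.0
```

Call:
servo_tool:
  steps:
    - [100,-22,-28,0,0]
    - [100,-22,-28,0,0]
    - [100,-22,-28,0,0]
    - [100,-22,-28,0,0]
    - [100,-22,-28,0,0]
    - [100,-21,-27,0,0]
    - [100,0,0,0,0]
    - [100,0,0,0,0]
    - [100,0,0,0,0]

```text
time_s: 20.28
position: [431.6, -120.6, 204.7]
eef_rot: [3.142, 0.001, -0.001]
ft_force: [-0.3, -1.1, 0.5]
opening: 85.5
grip_force: 0.0
```

Run:
```python
from h import *
s=ctrl.observe(); print(s["time_s"],s["position"].round(1),ang(),s["opening"],s["ft_force"],s["joint_pos"].round(2))
c=ctrl.camera("wrist"); im=c["color"]; cv2.imwrite("pics/w5.png",im[:,:,::-1])
k=blob(im,*HS["green"])[0]; (u,v),e,a=cv2.fitEllipse(k); print(u,v,e,ray(c,u,v,92))
```

```text
20.2833 [ 431.6 -120.6  204.7] 0.02384582997678604 85.51921482924746 [-0.25949401 -1.09652291  0.49240497] [ 0.12  0.34  0.04  2.26 -0.02  0.54 -1.4 ]
324.38671875 238.9709014892578 (70.2242660522461, 73.32428741455078) [ 430.98335358 -120.97463174   92.        ]
```

View pics/w5.png

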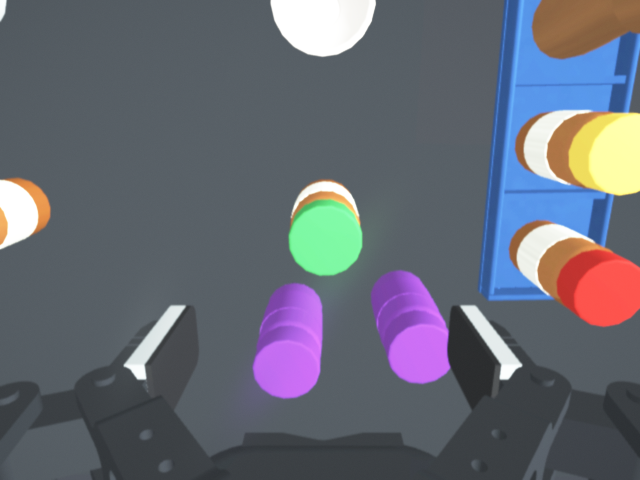

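Green lid at (324,239), which is (431,-121). The purple pair behind it is about 75 mm away in x, clear of the fingers. The three things in the blue tray stand upright. Grasp green.

Call:
servo_tool:
  steps:
    - [100,0,0,25,0]
    - [100,0,0,35,0]
    - [100,0,0,35,0]
    - [100,0,0,30,0]
    - [100,0,0,17,0]
    - [100,0,0,7,0]
    - [100,0,0,0,0]
    - [100,0,0,0,0]
    - [0,0,0,0,0]
    - [0,0,0,0,0]
    - [0,0,0,0,0]
    - [0,0,0,0,0]

```text
time_s: 21.33
position: [432.1, -120.9, 57.4]
eef_rot: [3.141, -0.001, 0.003]
ft_force: [-0.8, -0.8, 12.4]
opening: 44.6
grip_force: 44.0
```

Call:
servo_tool:
  steps:
    - [0,0,0,0,0]
    - [0,0,0,0,0]
    - [0,0,0,0,0]
    - [0,0,0,0,0]
    - [0,0,0,0,0]

```text
time_s: 21.75
position: [432.0, -120.8, 57.4]
eef_rot: [3.141, -0.001, 0.003]
ft_force: [-0.5, -1.3, 10.4]
opening: 44.5
grip_force: 44.2
```

Call:
servo_tool:
  steps:
    - [0,0,0,-15,0]
    - [0,0,0,-35,0]
    - [0,0,0,-35,0]
    - [0,0,0,-35,0]
    - [0,0,0,-20,0]
    - [0,0,0,0,0]
    - [0,2,-36,0,0]
    - [0,2,-36,0,0]
    - [0,0,-36,0,0]
    - [0,0,-36,0,0]
    - [0,0,-36,0,0]
    - [0,0,-36,0,0]

```text
time_s: 22.75
position: [434.7, 97.0, 195.9]
eef_rot: [3.141, -0.0, -0.001]
ft_force: [0.9, -0.1, -1.5]
opening: 44.8
grip_force: 46.9
```

Call:
servo_tool:
  steps:
    - [0,-8,-33,0,0]
    - [0,-8,-33,0,0]
    - [0,-8,-33,0,0]
    - [0,-8,-33,0,0]
    - [0,-8,-33,0,0]
    - [0,-8,-33,0,0]
    - [0,0,0,0,0]
    - [0,0,0,0,0]
    - [0,0,0,0,0]

```text
time_s: 23.5
position: [387.0, 292.8, 195.7]
eef_rot: [3.14, 0.001, -0.001]
ft_force: [0.0, -0.3, -1.2]
opening: 44.3
grip_force: 47.0
```

Run:
```python
from h import *
s=ctrl.observe(); print(s["time_s"],s["position"].round(1),ang(),s["opening"],s["ft_force"],s["joint_pos"].round(2))
c=ctrl.camera("wrist"); im=c["color"]; cv2.imwrite("pics/w6.png",im[:,:,::-1])
k=blob(im,(10,40,120),(25,255,255))[0][:,0].astype(float)
for d in((-1,-1),(1,-1),(1,1),(-1,1)):
    a=k[np.argmax(k@np.array(d))]; print(a,ray(c,*a,22).round(1))
```

```text
23.5 [387.  292.8 195.7] 0.03303104392815871 44.28148525267065 [ 0.02797755 -0.33722398 -1.23647069] [-0.8   0.39  0.05  2.19 -0.03  0.56 -2.3 ]
[272.   0.] [525.9 325.5  22. ]
[408.   0.] [526.  239.5  22. ]
[373. 267.] [345.9 255.4  22. ]
[255. 261.] [350.6 343.9  22. ]
```

View pics/w6.png

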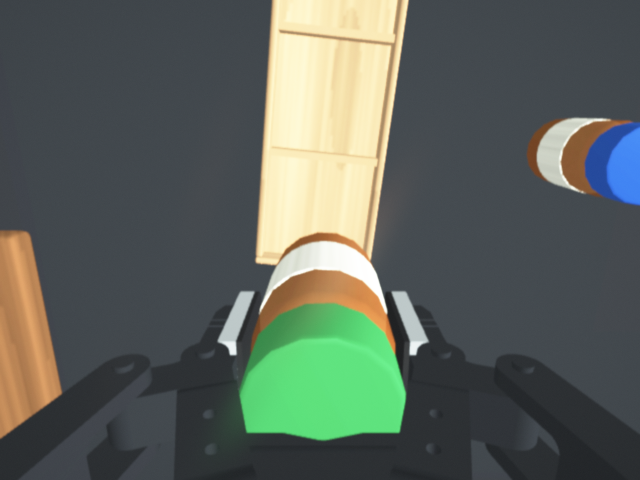

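The tray's near corners at (255,261) and (373,267) agree with the top view, so the near compartment centre is about (386,294) and the jar is above it. Lower it.

Call:
servo_tool:
  steps:
    - [0,0,0,25,0]
    - [0,0,0,35,0]
    - [0,0,0,35,0]
    - [0,0,0,20,0]
    - [0,0,0,10,0]
    - [0,0,0,6,0]
    - [0,0,0,0,0]
    - [0,0,0,0,0]
    - [0,0,0,0,0]

```text
time_s: 24.3
position: [388.1, 293.6, 66.4]
eef_rot: [-3.14, 0.001, -0.002]
ft_force: [0.1, -0.1, -1.5]
opening: 44.9
grip_force: 46.9
```

Call:
servo_tool:
  steps:
    - [0,0,0,2,0]
    - [0,0,0,2,0]
    - [0,0,0,0,0]
    - [0,0,0,0,0]

```text
time_s: 24.63
position: [388.0, 293.6, 62.2]
eef_rot: [-3.14, 0.001, -0.002]
ft_force: [0.0, -2.1, 9.7]
opening: 44.2
grip_force: 47.9
```

Call:
servo_tool:
  steps:
    - [100,0,0,0,0]
    - [100,0,0,0,0]
    - [100,0,0,0,0]
    - [100,0,0,0,0]
    - [100,0,0,0,0]
    - [100,0,0,0,0]
    - [100,0,0,-20,0]
    - [100,0,0,-35,0]
    - [100,0,0,-35,0]
    - [100,0,0,-30,0]
    - [100,0,0,-15,0]
    - [100,0,0,0,0]

```text
time_s: 25.63
position: [388.6, 294.3, 199.5]
eef_rot: [-3.138, 0.001, -0.006]
ft_force: [-0.3, 0.1, -0.6]
opening: 85.3
grip_force: 0.0
```

Call:
servo_tool:
  steps:
    - [100,28,24,0,0]
    - [100,28,24,0,0]
    - [100,28,24,0,0]
    - [100,28,24,0,0]
    - [100,28,24,0,0]
    - [100,28,24,0,0]
    - [100,28,23,0,0]
    - [100,0,0,0,0]
    - [100,0,0,20,0]
    - [100,0,0,20,0]
    - [100,0,0,0,0]
    - [100,0,0,0,0]

```text
time_s: 26.63
position: [582.4, 126.3, 154.7]
eef_rot: [3.141, 0.0, -0.005]
ft_force: [-0.2, 0.3, 1.3]
opening: 85.4
grip_force: 0.0
```

Run:
```python
from h import *
s=ctrl.observe(); print(s["time_s"],s["position"].round(1),ang(),s["opening"],s["ft_force"],s["joint_pos"].round(2))
c=ctrl.camera("wrist"); im=c["color"]; cv2.imwrite("pics/w7.png",im[:,:,::-1])
f=240/math.tan(math.radians(c["vertical_fov"]/2))
for P in((584,126,56),):
    q=np.array(c["R"])@P+c["t"]; print(P,q[:2]/q[2]*f+[c["cx"],c["cy"]])
```

```text
26.6333 [582.4 126.3 154.7] 0.0006502966906474989 85.39542092164004 [-0.20977425  0.30480579  1.28562768] [-0.33  0.56  0.04  1.98 -0.03  0.6  -1.85]
(584, 126, 56) [324.18691946 241.92006003]
```

View pics/w7.png

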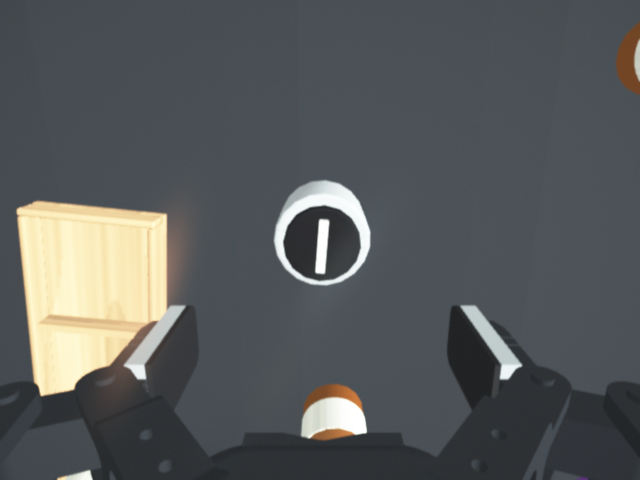

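The timer dial is at (322,245), centred between the jaws. Grasp it at about 38 mm so the tips stay above the tray rim later.

Call:
servo_tool:
  steps:
    - [100,1,0,25,0]
    - [100,0,0,35,0]
    - [100,0,0,30,0]
    - [100,0,0,17,0]
    - [100,0,0,8,0]
    - [100,0,0,0,0]
    - [100,0,0,0,0]
    - [0,0,0,0,0]
    - [0,0,0,0,0]
    - [0,0,0,0,0]
    - [0,0,0,0,0]
    - [0,0,0,0,0]

```text
time_s: 27.68
position: [585.2, 126.7, 43.0]
eef_rot: [-3.141, 0.0, -0.004]
ft_force: [-0.5, 0.8, 8.7]
opening: 54.5
grip_force: 46.0
```

Call:
servo_tool:
  steps:
    - [0,0,0,0,0]
    - [0,0,0,0,0]
    - [0,0,0,0,0]
    - [0,0,0,0,0]

```text
time_s: 28.02
position: [585.2, 126.7, 42.9]
eef_rot: [-3.141, 0.0, -0.003]
ft_force: [-1.6, 0.7, 9.1]
opening: 54.6
grip_force: 46.0
```

Call:
servo_tool:
  steps:
    - [0,0,0,-10,0]
    - [0,0,0,-25,0]
    - [0,0,0,-30,0]
    - [0,0,0,-15,0]
    - [0,-8,-30,0,0]
    - [0,-8,-30,0,0]
    - [0,-8,-30,0,0]
    - [0,-8,-30,0,0]
    - [0,-7,-30,0,0]
    - [0,0,0,0,0]
    - [0,0,0,0,0]
    - [0,0,0,0,0]

```text
time_s: 29.02
position: [545.5, 276.0, 121.9]
eef_rot: [3.141, 0.0, 0.001]
ft_force: [-0.2, -0.7, -1.3]
opening: 54.4
grip_force: 48.4
```

Run:
```python
from h import *
s=ctrl.observe(); print(s["time_s"],s["position"].round(1),ang(),s["opening"],s["ft_force"],s["joint_pos"].round(2))
c=ctrl.camera("wrist"); im=c["color"]; cv2.imwrite("pics/w8.png",im[:,:,::-1])
f=240/math.tan(math.radians(c["vertical_fov"]/2))
for P in((593,316,22),(582,228,22)):
    q=np.array(c["R"])@P+c["t"]; print(P,q[:2]/q[2]*f+[c["cx"],c["cy"]])
```

```text
29.0167 [545.5 276.  121.9] 0.006572388411541824 54.41505904623909 [-0.24756551 -0.72905654 -1.30926903] [-0.6   0.62  0.06  1.97 -0.07  0.55 -2.06]
(593, 316, 22) [247.92969996 158.62677923]
(582, 228, 22) [413.76803791 179.55566294]
```

View pics/w8.png

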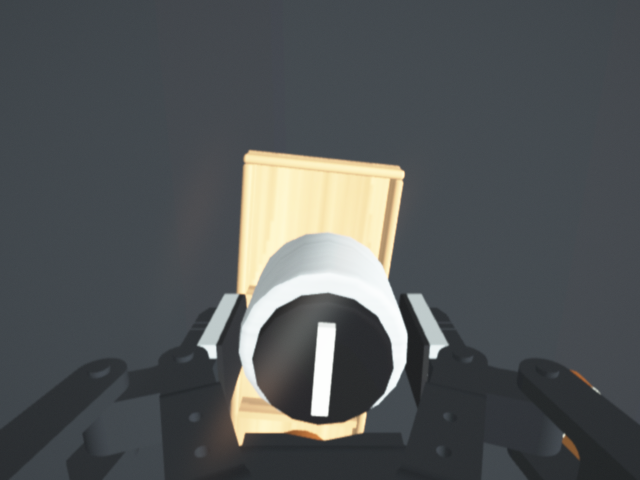

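The far tray corners at (247,152) and (405,168) are a few mm farther out than predicted, so I'm shifting +4 in x and +2 in y, then lowering.

Call:
servo_tool:
  steps:
    - [0,4,-2,10,0]
    - [0,0,0,25,0]
    - [0,0,0,20,0]
    - [0,0,0,10,0]
    - [0,0,0,5,0]
    - [0,0,0,0,0]
    - [0,0,0,0,0]
    - [0,0,0,0,0]

```text
time_s: 29.73
position: [550.1, 278.5, 52.1]
eef_rot: [-3.141, 0.001, -0.002]
ft_force: [-0.4, -0.1, -1.7]
opening: 54.1
grip_force: 48.5
```

Call:
servo_tool:
  steps:
    - [0,0,0,2,0]
    - [0,0,0,2,0]
    - [0,0,0,0,0]
    - [0,0,0,0,0]
    - [0,0,0,0,0]

```text
time_s: 30.15
position: [549.9, 278.7, 48.0]
eef_rot: [-3.141, 0.0, -0.002]
ft_force: [-1.6, -0.6, 6.9]
opening: 54.5
grip_force: 49.1
```

Contact on the floor. Release, lift, and clear away from the view.

Call:
servo_tool:
  steps:
    - [100,0,0,0,0]
    - [100,0,0,0,0]
    - [100,0,0,0,0]
    - [100,0,0,0,0]
    - [100,0,0,0,0]
    - [100,0,0,0,0]
    - [100,0,0,-20,0]
    - [100,0,0,-35,0]
    - [100,0,0,-35,0]
    - [100,0,0,-35,0]
    - [100,0,0,-35,0]
    - [100,0,0,0,0]

```text
time_s: 31.15
position: [552.2, 279.6, 213.9]
eef_rot: [-3.137, 0.001, -0.013]
ft_force: [0.7, 0.6, 0.3]
opening: 85.2
grip_force: 0.0
```

Call:
servo_tool:
  steps:
    - [100,0,-35,0,0]
    - [100,0,-35,0,0]
    - [100,0,-35,0,0]
    - [100,0,-35,0,0]
    - [100,0,0,0,0]
    - [100,0,0,0,0]
    - [100,0,0,0,0]
    - [100,0,0,0,0]
    - [100,0,0,0,0]
    - [100,0,0,0,0]

```text
time_s: 31.98
position: [550.0, 417.1, 207.4]
eef_rot: [3.141, -0.003, 0.0]
ft_force: [0.7, 0.2, 0.1]
opening: 85.3
grip_force: 0.0
```

Run:
```python
from h import *
a=ctrl.camera("top")["color"]; b=ctrl.camera("scene")["color"]
cv2.imwrite("pics/end.png",cv2.resize(np.vstack([a[90:390,80:560],b[100:400,150:630]])[:,:,::-1],None,fx=1,fy=1))
s=ctrl.observe(); print(s["time_s"],s["position"],s["ft_force"])
```

```text
32.0833 [549.82980618 417.63903758 207.46670474] [ 0.49502697 -0.01965277 -0.9051712 ]
```

View pics/end.png

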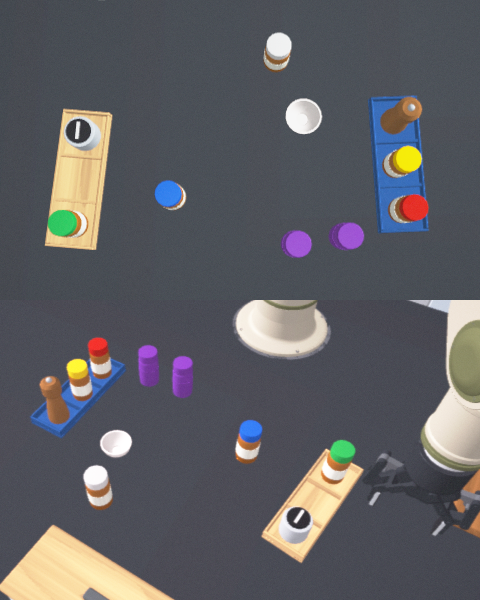

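Final view: mill, yellow and red stand upright in the blue tray. The timer and green jar stand in the wooden one. The white jar, blue jar, bowl and the purple pair have not moved, and the gripper is clear.

```bash
python3 -c "
from bench import ctrl
print(ctrl.hand_in())"
```

```text
the job is handed in; nothing more can be done
None
```

The job is handed in at about 32 s: the last camera view shows all five items upright in their own compartments, with the white jar, blue jar and bowl where they started; the judge's verdict was not shown.

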